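Turn a notched blank on the post and lock it in the marking fixture

TASK

On the wooden fixture board lies a square wooden blank whose notched edge faces the robot. Keeping it flat on the board, push it against the upright steel post so that it pivots a quarter turn on it and the notch faces the left fence; then slide it fully home, flush with the back fence and with the left fence, whose key enters the notch. Last, swing the turn-button right round, square across the blank, without disturbing the washer and bolt lying on the board.

Things in the scene. Friction and masses are not known exactly. Their poses are not given: they have to be found in the camera images.
- jig: Fixed wooden baseboard 290 (x) x 350 (y) x 12 mm, lying on the bench. Origin: centre of its underside; at yaw 0 x points away from the robot, y to the left, z up. Fences, post and turn-button stand on its top (z = 12 mm). Jig x, y, z below are in this frame
- back_fence (a point): Point on the front face (the one the blank meets) of the back fence, at its foot: jig x = 42, y = 90 mm. Wooden, 44 mm tall, 30 thick, from jig y = 18 to 170; the face is square to jig x
- left_fence (a point): Point on the right face (the one the notched edge meets) of the left fence, at its foot below the key: jig x = -8, y = 140 mm. Wooden, 44 mm tall, 30 thick, from jig x = -70 to 42. A steel key 18 mm wide (jig x = -17 to 1), 34 tall, stands 9 mm proud of it, to jig y = 131
- home (a point): Where the blank's origin is when it is home against both fences: jig x = -8, y = 90, z = 12 mm. The blank's -x axis (notch) then points along jig +y
- post: Upright round steel post, 16 mm diameter, 46 mm tall, fixed on the board at jig x = 50, y = 0 mm, to the right of the back fence's end. Origin: centre of its foot. The blank pivots best when the pusher, near its outer corner, follows an arc round the post; pushed too near the post's line it jams
- block: Loose square wooden blank 100 x 100 x 40 mm, about 0.35 kg, diagonals scribed on top. Middle of its -x face: a notch 26 wide, 12 deep, full height. Origin: centre of underside. Starts right of the post, notch to the robot, within 0.15 rad of square. Far end of its +y face reaches 3 to 30 mm past the post's axis: a push left on the near part of its -y face turns it clockwise on it
- notch (a point): Point at the mouth of the blank's notch: middle of the notched face, level with the blank's top (block frame -50, 0, 40 mm)
- latch (a joint): Turn-button: flat steel bar 20 mm wide, 9 thick, on a pin on top of the left fence (jig x = -8, y = 155; bar underside z = 56 mm, 4 mm above the blank). 0: open, points back along jig +x; 1.57: points right (jig -y) across the blank, at its stop. Starts at 0 to 0.35, turns clockwise from above, stays where it is left (friction about 0.05 N m)
- latch_knob (a point): Middle of the turn-button's upright wooden peg, 14 mm diameter, 34 mm tall, 55 mm from the pin; this point is 83 mm above the bench, the peg's top 99 mm
- washer_big: Loose rusty washer 45 mm across, 8 mm thick, lying on the board's back strip, behind the blank; leave it. Origin: centre of its underside
- coach_bolt_1: Loose bolt 21 x 60 x 21 mm lying on the board's back strip, behind the post and fence; leave it. Origin: centre of its underside
There are look-alikes about, which are no part of the job. Of the things shaped like the block, the wooden one is meant.

How it is judged:
By the outcome, as a careful person would: the job done as asked, in the order asked, and still so for the second after the job is handed in, with the robot touching nothing.
It also fails if it takes over 72 s, if anything falls off the work surface, if the arm or the gripper's body presses on something with over 40 N, if the wrist force passes 120 N, or if a joint passes its speed limit or range.

ROBOT

A 7-joint arm with a two-finger parallel gripper is mounted at the origin on a cart in front of the work surface, level with it; the furniture and walls round the work are solid. World frame = base frame: x ahead of the robot, y to its left, z up, the work surface at z = 0. Lengths are in mm, angles in rad, forces in N, time in s.
With the tool pointing down it reaches from about 400 to 850 mm from the base axis. Payload 4.5 kg.
Tool frame: the origin (TCP) lies at the very end of the fingers, on their centre line; the grasp point (between the pads) lies 19 mm behind it (robot.tcp_to_grasp is the distance from the TCP to the grasp point, in mm); z points along the fingers, y is the line along which they close (so a half turn about z gives the same grasp; the last joint's range is limited). The gripper opens to 85 mm and grips with 20 to 120 N. Pads are 22 mm wide; open, the fingers measure 114 mm over their backs; the gripper's body (76 mm by 85 mm) begins 54 mm behind the grasp point. The pads swing forward as they close: fully open they stand 13 mm farther back than shut.
Start: joints at [1.313, 0.689, -0.195, 1.565, 0.157, 0.902, -0.215], TCP at [179.827, -598.595, 231.317] pointing down, gripper open.
Joint ranges: [-3.01, 3.01], [-0.46, 2.08], [-1.47, 1.51], [0.13, 2.56], [-1, 4.14], [0.04, 2.09], [-2.66, 2.66]. Speed limits (rad/s): [2.57, 2.57, 3.14, 3.14, 3.14, 3.14, 3.14].

INTERFACE

Orientations are given as a rotation vector (axis times angle).
In Python, from station import robot, cams, order gives the robot as it stands. The module is installed in compiled form; this text tells all that it offers.
- The arm moves only by the tool send_rows, never from a script. Its argument "steps" is a list of rows, each a list of 7 numbers: the opening, from -1 (shut) to 1 (fully open), then the shift along the world's x, y, z normalised to -1 to 1, where 1 is 0.2 m, then the turn, a rotation vector about the world's x, y, z normalised to -1 to 1, where 1 is 60 degrees. A call has 1 to 8 rows; each row shifts and turns the commanded pose from where the row before left it; what a row does not reach is not made up. A row lasts 1/8 s, in which the tool goes at most 62.5 mm and 10.7 degrees, less where a joint would pass 70% of its speed; a pose out of reach is approached as far as the arm can. A call with a number of a shift or a turn outside -1 to 1 is refused whole. A call with a gripper value outside its range is refused whole. The fingers move at their own pace and stop on an object; "force" is the grip in N (left out, the last holds). Time passes only in rows, so rows that do not move let the fingers close. It gives the time, the measured TCP pose, the force, the opening and the grip force at its end, in the units of the state.
- robot.get_state(): the state, without advancing time (a new reading comes with each control period).
- cams.camera(name): name is "side" or "top" or "wrist"; returns (picture, depth): 384x512x3 uint8, red, green, blue; 384x512 float32, mm along the optical axis (not along the pixel's ray), 0 where there is no reading.
- cams.calibration(name): a dict with "fx", "fy", "cx", "cy" (pixels), "dist" ([k1, k2, p1, p2, k3] as OpenCV has them; the pictures are not rectified), "position" and "rotation" of the camera in the world; the wrist camera has in their place "hand_eye" (4x4, takes a point from camera to tool coordinates, whose origin is the TCP and whose axes are the flange's). Camera axes: x right, y up, looking along -z (the intrinsics and any distortion apply to the point x, -y, -z); pixel columns grow to the right and rows downward; lengths in mm; the calibration is good to about 2 mm. A picture is of the moment at which its call begins: read the wrist's pose just before it. calibration takes no time and is no camera call.
- order.finish_job(): hands the job in; it is judged then, once.
The state is a dict: "time": time; "qpos": joint angles; "joint_velocities": joint speeds; "effort": joint torques, N m; "eef_pos": TCP position; "ee_rot": TCP orientation; "ft_force": force on the tool from outside, world axes, zero at the start; "torque": the same for the moment, N m; "width": finger opening in mm; "grip_force": force on a finger pad.
Only numpy, scipy, OpenCV 4.12 (cv2) and the standard library are available. Lean on these libraries where they do the work, as an engineer would, in place of code of your own. Each camera call takes 0.05 s, during which the arm holds its last target. There are 200 camera calls.

## Working session

There is one attempt and no reset: what is moved stays moved. The work goes in short steps, Python scripts to look and compute and a tool call to move; the robot and the scene stay as the last step left them, time stands still between calls to the robot, and variables do not carry over. Pictures are saved under pics/ and viewed, at most 10 in all, crops included, and the job is handed in when it is done.

Besides the shell and the picture viewer there is one more tool, called after "Call:" by a JSON object that holds its "name" and its "arguments". send_rows: Moves the arm, as the interface text tells. Its arguments: {"type":"object","properties":{"steps":{"type":"array","items":{"type":"array","items":{"type":"number","minimum":-1,"maximum":1}}},"force":{"type":"number"}},"required":["steps"]}

```bash
mkdir -p pics
cat > h.py <<'E'
import numpy as np, cv2
from station import robot, cams, order
def load(n):
    p,d=cams.camera(n); np.savez(n+'.npz',p=p,d=d); return p,d
def world(n,d,pts,z=None):
    """pixels -> world (by depth, or by plane height z)"""
    c=cams.calibration(n); K=np.array([[c['fx'],0,c['cx']],[0,c['fy'],c['cy']],[0,0,1.]])
    pts=np.array(pts,float).reshape(-1,2)
    u=cv2.undistortPoints(pts.reshape(-1,1,2),K,np.array(c['dist'])).reshape(-1,2)
    ray=np.c_[u[:,0],-u[:,1],-np.ones(len(u))]
    R=np.array(c['rotation']); 
    if R.shape!=(3,3): R=cv2.Rodrigues(R)[0]
    P=np.array(c['position']); r=ray@R.T
    if z is None: s=d[pts[:,1].astype(int),pts[:,0].astype(int)]
    else: s=(np.broadcast_to(z,len(u))-P[2])/r[:,2]
    return P+r*np.asarray(s)[:,None]
E
python3 - <<'E'
from h import *
print({k:v for k,v in robot.get_state().items() if k in('time','eef_pos','ee_rot','ft_force','width')})
for n in('top','side'):
    p,d=load(n); cv2.imwrite(f'pics/{n}0.png',cv2.resize(p[:,:,::-1],(800,600),interpolation=cv2.INTER_CUBIC))
    c=cams.calibration(n); print(n,c['position'],c['rotation'],c['fx'],c['dist'])
E
```

```text
{'time': 0.0, 'eef_pos': array([ 179.57529427, -597.92738421,  230.45176993]), 'ee_rot': array([-3.10631375e+00, -4.56698364e-01,  6.38550952e-04]), 'ft_force': array([ 0.08072164, -0.37286911, -0.23199604]), 'width': 85.58981177775553}
top [ 500.24466777   35.27068571 1188.83084848] [ 0.06334119 -0.08660351 -1.56876192] 483.7203560268452 [-0.11857865  0.          0.          0.          0.        ]
side [ 581.62011511 -776.37890697  395.81682297] [ 1.20028702e+00  5.85602532e-04 -3.46761937e-02] 389.3781767145202 [0.00265591 0.         0.         0.         0.        ]
```

View pics/top0.png

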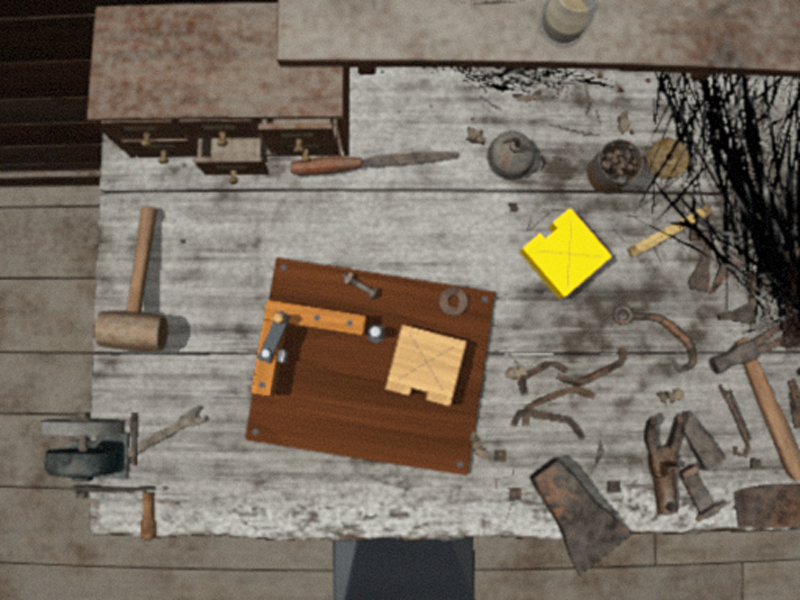

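View pics/side0.png

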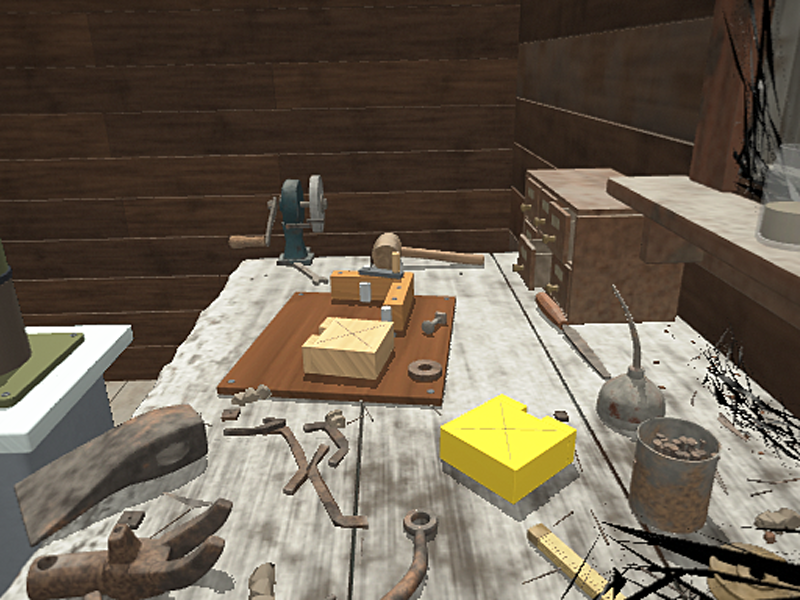

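Top picture: the wooden blank on the board is at (427,364) and a yellow look-alike lies off the board at (567,254). The wooden one is meant, because it lies on the fixture with its notch toward the robot. The post is at (375,332), the turn-button peg at about (266,352), the washer at (453,301) and the bolt at (362,285). I'll check with an enlarged crop.

Run:
```python
from h import *
z=np.load('top.npz'); p=z['p']; d=z['d']
x0,y0,w,h=150,160,180,135
c=cv2.resize(p[y0:y0+h,x0:x0+w,::-1],(800,600),interpolation=cv2.INTER_CUBIC)
cv2.imwrite('pics/crop1.png',c)
# board corners, coarse fit
a=np.array([(276,259),(495,291),(470,473),(247,439)])*.64
W=world('top',d,a,12); print(W.round(1)); print(np.linalg.norm(W-np.roll(W,-1,0),axis=1))
# block top by height mask
ys,xs=np.mgrid[150:320,140:340]; P=world('top',d,np.c_[xs.ravel(),ys.ravel()])
print('heights', world('top',d,[(427*.64,364*.64),(300*.64,400*.64),(300*.64,316*.64)]).round(1))
m=(abs(P[:,2]-52)<6).reshape(xs.shape).astype(np.uint8)
n,l,s,ce=cv2.connectedComponentsWithStats(m)
for i in range(1,n):
    if s[i,4]>60: 
        q=P[(l==i).ravel()]; print(s[i],q.mean(0).round(1), cv2.minAreaRect(q[:,:2].astype(np.float32)))
```

```text
[[ 686.9  213.4   12. ]
 [ 636.7 -131.5   12. ]
 [ 353.8  -90.1   12. ]
 [ 405.7  254.7   12. ]]
[348.51161849 285.86727009 348.7284448  284.16441814]
heights [[521.5 -22.1  49.4]
 [466.3 172.8  12.7]
 [593.3 169.2  54.9]]
[ 26  42  69  30 740] [590.4 151.3  55.1] ((572.9420166015625, 151.28900146484375), (153.66000366210938, 70.76558685302734), 81.39495849609375)
[ 107   58   52   52 1742] [522.2 -20.7  52.1] ((520.989990234375, -20.533363342285156), (100.21918487548828, 100.32386779785156), 75.40962219238281)
[ 20  70  22  34 290] [506.  221.6  54.9] ((514.3331909179688, 218.1388702392578), (39.079166412353516, 78.76460266113281), 80.32616424560547)
```

View pics/crop1.png

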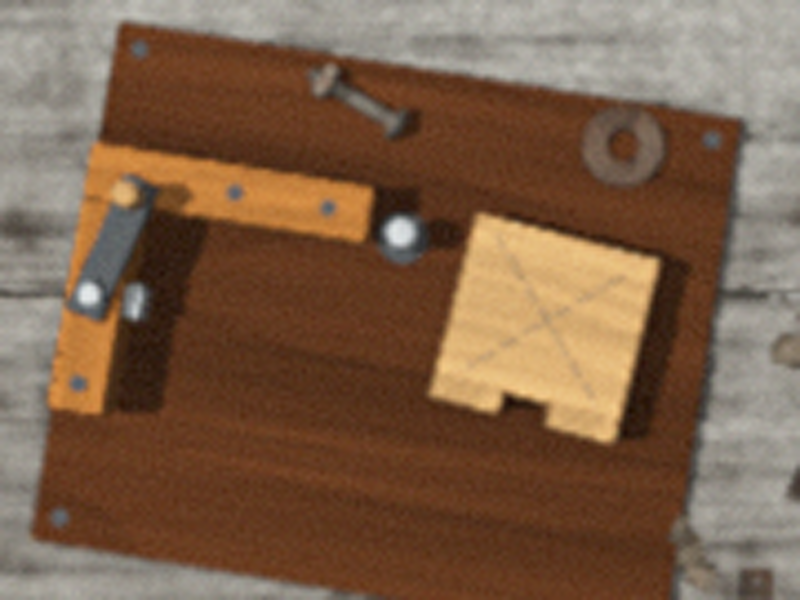

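The crop confirms the wooden blank, centre (545,318), diagonals scribed, notch at (525,400) facing the robot. The post is at (401,232), the turn-button pin at (88,293) and its peg at (125,190). Next I'll refine the poses.

```bash
cat >> h.py <<'E'
def full(q): return np.array(q,float)/(800/180)+[150,160]-0.5
J0=np.array([520.8,61.6]); TH=-0.1445
def Rm(t): return np.array([[np.cos(t),-np.sin(t)],[np.sin(t),np.cos(t)]])
def j2w(p): return J0+np.array(p,float)@Rm(TH).T
def w2j(p): return (np.array(p,float)-J0)@Rm(TH)
E
python3 - <<'E'
from h import *
P=lambda q,z: world('top',None,[full(q)],z)[0,:2]
c=[P(q,12) for q in[(120,22),(743,122),(35,540)]]
print('board corners jig',w2j(c).round(1),'want (145,175),(145,-175),(-145,175)')
print('post top',w2j(P((401,232),58)).round(1),'want 50,0')
print('fence: right end top back/front',w2j([P((375,186),56),P((366,242),56)]).round(1),'want 72,18 / 42,18')
print('left fence front corners',w2j([P((50,404),56),P((102,413),56)]).round(1),'want -70,170/-70,140')
pin=w2j(P((88,293),68));peg=w2j(P((125,188),99));print('pin',pin.round(1),'peg',peg.round(1))
b=np.array([P(q,52) for q in[(476,213),(661,260),(617,443),(430,398)]])
print('block corners jig',w2j(b).round(1)); print(np.linalg.norm(b-np.roll(b,-1,0),axis=1).round(1),'centre',w2j(b.mean(0)))
e=(b[0]+b[1]-b[2]-b[3]); print('block yaw rel jig',np.arctan2(e[1],e[0])-TH)
E
```

```text
board corners jig [[ 145.7  175. ]
 [ 140.7 -174.3]
 [-142.   176.2]] want (145,175),(145,-175),(-145,175)
post top [50.4  2.5] want 50,0
fence: right end top back/front [[72.6 19.7]
 [42.6 20. ]] want 72,18 / 42,18
left fence front corners [[-66.  171.8]
 [-66.6 143.9]] want -70,170/-70,140
pin [ -5.5 159.1] peg [ 49.7 143.7]
block corners jig [[  66.5  -35.2]
 [  56.  -135.9]
 [ -42.9 -126.1]
 [ -33.6  -25.3]]
[101.2  99.4 101.3 100.6] centre [ 11.4657623  -80.63004558]
block yaw rel jig -0.09832529421589675
```

Run:
```python
from h import *
from scipy.optimize import least_squares
P=lambda q,z: world('top',None,[full(q)],z)[0,:2]
obs=[((120,22),12,(145,175)),((743,122),12,(145,-175)),((35,540),12,(-145,175)),((401,232),58,(50,0)),((375,186),56,(72,18)),((366,242),56,(42,18)),((50,404),56,(-70,170)),((102,413),56,(-70,140)),((98,143),56,(72,170))]
W=np.array([P(a,z) for a,z,_ in obs]);Q=np.array([q for *_,q in obs])
f=lambda v:(v[:2]+Q@Rm(v[2]).T-W).ravel()
s=least_squares(f,[520,60,-.14],loss='soft_l1'); print(s.x,f(s.x).reshape(-1,2).round(1).tolist())
open('h.py','a').write(f'J0=np.array([{s.x[0]:.1f},{s.x[1]:.1f}]); TH={s.x[2]:.4f}\n')
import importlib,h; importlib.reload(h); from h import *
b=np.array([P(q,52) for q in[(476,213),(661,260),(617,443),(430,398)]]); bc=w2j(b.mean(0)); print('block',bc)
e=(b[0]+b[1]-b[2]-b[3]); y0=np.arctan2(e[1],e[0])-TH; print('yaw',y0)
print('pin',w2j(P((88,293),68)),'peg',w2j(P((125,188),99)),'washer',w2j(P((624,146),20)))
L=Rm(y0).T@(np.array([50,0])-bc); print('post in block',L)
print('start pusher world',j2w(bc+Rm(y0)@[0,-80]), 'contact', j2w(bc+Rm(y0)@[0,-65]))
st=robot.get_state(); print(st['eef_pos'])
```

```text
[ 5.21268328e+02  6.37257889e+01 -1.58071420e-01] [[1.9, -0.1], [2.0, -0.8], [0.0, 2.9], [-0.4, -0.9], [-0.3, -0.5], [-0.3, -0.4], [-1.3, 1.5], [-1.5, -0.6], [1.0, 2.5]]
block [ 12.39810128 -82.61918979]
yaw -0.08472529421589675
pin [ -7.868559   156.85838307] peg [ 47.54835803 142.19904777] washer [ 118.26417393 -110.82405924]
post in block [30.47545569 85.50485314]
start pusher world [501.3000495  -97.49376599] contact [504.90673934 -82.93382821]
[ 179.55139668 -598.01331721  230.542781  ]
```

Call:
{"name": "send_rows", "arguments": {"steps": [[-1,0.16,0.24,0,0,0,-0.054],[-1,0.16,0.24,0,0,0,-0.054],[-1,0.16,0.24,0,0,0,-0.054],[-1,0.16,0.24,0,0,0,-0.054],[-1,0.16,0.24,0,0,0,-0.054],[-1,0.16,0.24,0,0,0,-0.054],[-1,0.16,0.24,0,0,0,-0.054],[-1,0.16,0.24,0,0,0,-0.052]], "force": 40}}

```text
time: 1.1
eef_pos: [436.6, -213.0, 231.2]
ee_rot: [3.131, -0.252, -0.0]
ft_force: [0.5, -0.2, 0.4]
width: 0.2
grip_force: 0.0
```

Call:
{"name": "send_rows", "arguments": {"steps": [[-1,0.16,0.24,0,0,0,0],[-1,0.16,0.24,0,0,0,0],[-1,0,0,0,0,0,0],[-1,0,0,0,0,0,0]]}}

```text
time: 1.6
eef_pos: [499.1, -119.0, 231.0]
ee_rot: [3.131, -0.248, -0.002]
ft_force: [0.3, -0.7, 0.4]
width: -0.1
grip_force: 0.0
```

Call:
{"name": "send_rows", "arguments": {"steps": [[-1,0,0,-0.25,0,0,0],[-1,0,0,-0.25,0,0,0],[-1,0,0,-0.25,0,0,0],[-1,0,0,-0.25,0,0,0],[-1,0,0,0,0,0,0],[-1,0.005,0.04,0,0,0,0],[-1,0.008,0.04,0,0,0,0],[-1,0,0,0,0,0,0]]}}

```text
time: 2.6
eef_pos: [503.9, -101.4, 33.1]
ee_rot: [-3.131, 0.245, -0.005]
ft_force: [0.1, -0.1, -0.0]
width: -0.1
grip_force: 0.0
```

```bash
cat >> h.py <<'E'
def block(save=None):
    """block pose in jig frame from the top camera: fit the 100 mm square to the pixels near z=52"""
    from scipy.optimize import minimize
    p,d=load('top'); ys,xs=np.mgrid[150:330,140:340]
    q=world('top',d,np.c_[xs.ravel(),ys.ravel()]); j=w2j(q[:,:2]); rgb=p[150:330,140:340].reshape(-1,3).astype(int)
    if save: cv2.imwrite(save,cv2.resize(p[160:295,150:330,::-1],(800,600),interpolation=cv2.INTER_CUBIC))
    m=(abs(q[:,2]-52)<5)&(rgb[:,0]>140)&(rgb[:,2]>70)&(j[:,0]<62)&(j[:,1]<134)|0
    lab=cv2.connectedComponentsWithStats(m.reshape(xs.shape).astype(np.uint8))
    i=1+np.argmax(lab[2][1:,4]); j=j[lab[1].ravel()==i]
    r=cv2.minAreaRect(j.astype(np.float32)); a=np.deg2rad(r[2])
    print('rect',np.round(r[0],1),np.round(r[1],1),'angles',round(a,3),round(a-np.pi/2,3),round(a-np.pi,3),'n',len(j))
    s=robot.get_state(); t=w2j(s['eef_pos'][:2]); print('tool jig',t.round(1),s['eef_pos'].round(1),'F',s['ft_force'].round(1),'t',s['time'])
E
python3 -c "
from h import *; block()"
```

```text
rect [ 12.7 -82.7] [99.3 99.5] angles 1.473 -0.098 -1.669 n 1572
tool jig [   8.5 -166.5] [ 503.5 -102.    32.8] F [ 0.1 -0.  -0. ] t 2.65
```

Call:
{"name": "send_rows", "arguments": {"steps": [[-1,0.005,0.03,-0.02,0,0,0],[-1,0.005,0.03,0,0,0,0],[-1,0.005,0.03,0,0,0,0],[-1,0.005,0.03,0,0,0,0],[-1,0.005,0.03,0,0,0,0],[-1,0.005,0.03,0,0,0,0],[-1,0.005,0.03,0,0,0,0],[-1,0,0,0,0,0,0]]}}

```text
time: 3.65
eef_pos: [509.7, -59.4, 27.3]
ee_rot: [-3.131, 0.246, -0.0]
ft_force: [-0.2, -0.4, 0.4]
width: -0.0
grip_force: 0.0
```

```bash
python3 -c "
from h import *; block()"
```

```text
rect [ 11.8 -54.9] [94.7 99.6] angles 1.542 -0.028 -1.599 n 1263
tool jig [   8.  -123.7] [509.7 -59.7  27.4] F [-0.6  0.9 -0.1] t 3.7
```

```bash
cat >> h.py <<'E'
def rows(wp,start=None):
    """jig waypoints -> rounded dx,dy units"""
    pos=np.array(robot.get_state()['eef_pos'][:2]) if start is None else np.array(start,float)
    for w in wp:
        u=np.round((j2w(w)-pos)/200,3); pos=pos+u*200; print(u.tolist(),end=' ')
    print('end jig',w2j(pos).round(1),'world',pos.round(1))
def arc(phis,L=(-68,-108),off=(11,16)):
    return [np.array([50,0])+Rm(-f)@np.array(L)-off for f in phis]
E
python3 -c "
from h import *
a=arc([.03]); print(a); rows([(8,-131),(-32,-131)]+arc(np.linspace(.03,.8,10)))"
```

```text
[array([ -32.20891632, -121.91170963])]
[-0.006, -0.036] [-0.197, 0.031] [0.006, 0.046] [-0.038, 0.038] [-0.035, 0.042] [-0.031, 0.045] [-0.028, 0.048] [-0.023, 0.049] [-0.018, 0.051] [-0.015, 0.053] [-0.009, 0.054] [-0.005, 0.054] end jig [-85.8 -42.5] world [429.9  35.3]
```

Call:
{"name": "send_rows", "arguments": {"steps": [[-1,-0.006,-0.036,0,0,0,0],[-1,-0.197,0.031,0,0,0,0],[-1,0,0,0,0,0,0],[-1,0.006,0.046,0,0,0,0],[-1,-0.038,0.038,0,0,0,0],[-1,-0.035,0.042,0,0,0,0],[-1,-0.031,0.045,0,0,0,0],[-1,0,0,0,0,0,0]]}}

```text
time: 4.7
eef_pos: [449.1, -26.0, 27.9]
ee_rot: [-3.131, 0.245, 0.004]
ft_force: [0.3, -1.1, -0.5]
width: -0.4
grip_force: 0.0
```

```bash
python3 -c "
from h import *; block('pics/b1.png')"
```

```text
rect [ 11.9 -56.2] [99.5 99.3] angles 1.302 -0.268 -1.839 n 1496
tool jig [ -56.4 -100.6] [449.8 -26.7  27.9] F [ 0.7  0.3 -0.8] t 4.75
```

View pics/b1.png

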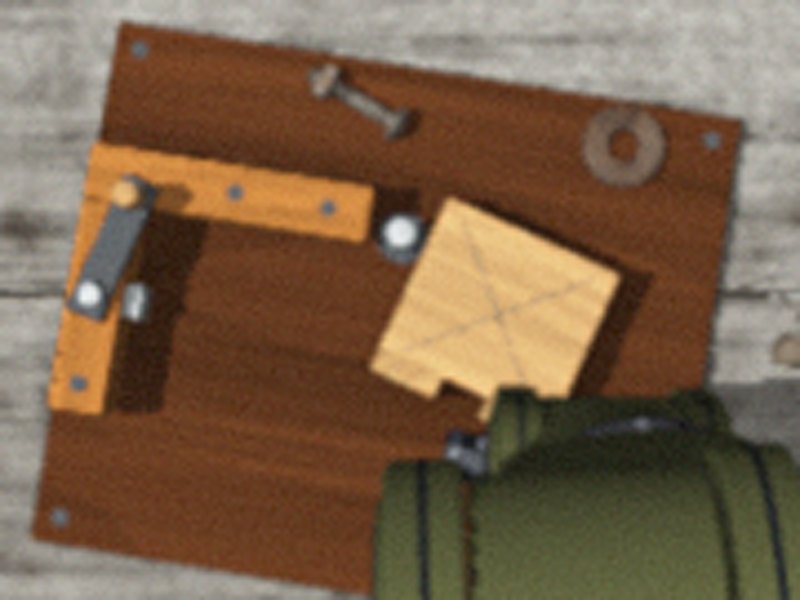

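Crop: the blank is at (497,315), turning clockwise beside the post at (401,232). The pusher has drifted to the outer corner, so I'll move it inward along the face and continue.

```bash
python3 -c "
from h import *
rows([(-57,-123),(-32,-123)]+arc(np.linspace(.27,1.0,9),(-47,-108),(8,13)))"
```

```text
[-0.021, -0.11] [0.124, -0.02] [0.014, 0.091] [-0.034, 0.042] [-0.03, 0.044] [-0.026, 0.047] [-0.022, 0.049] [-0.017, 0.051] [-0.012, 0.053] [-0.008, 0.053] [-0.002, 0.054] end jig [-74.3 -31.7] world [443.   44.1]
```

Call:
{"name": "send_rows", "arguments": {"steps": [[-1,-0.021,-0.11,0,0,0,0],[-1,0.124,-0.02,0,0,0,0],[-1,0,0,0,0,0,0],[-1,0.014,0.091,0,0,0,0],[-1,-0.034,0.042,0,0,0,0],[-1,-0.03,0.044,0,0,0,0],[-1,-0.026,0.047,0,0,0,0],[-1,0,0,0,0,0,0]]}}

```text
time: 5.75
eef_pos: [454.9, -7.7, 28.5]
ee_rot: [-3.132, 0.246, 0.007]
ft_force: [-0.4, -0.0, -0.0]
width: 0.1
grip_force: 0.1
```

```bash
python3 -c "
from h import *; block('pics/b2.png')"
```

```text
rect [ 12.6 -45.8] [99.8 99.6] angles 1.061 -0.51 -2.08 n 1385
tool jig [-53.6 -81.3] [455.6  -8.2  28.5] F [0.  0.  0.1] t 5.8
```

```bash
python3 -c "
from h import *
rows(arc(np.linspace(.55,1.2,8),(-46,-108),(8,13)))"
```

```text
[-0.0, 0.002] [-0.022, 0.05] [-0.017, 0.051] [-0.013, 0.053] [-0.007, 0.054] [-0.002, 0.055] [0.002, 0.054] [0.008, 0.054] end jig [-75.4  -9.3] world [445.4  66.4]
```

Call:
{"name": "send_rows", "arguments": {"steps": [[-1,-0.022,0.05,0,0,0,0],[-1,-0.017,0.051,0,0,0,0],[-1,-0.013,0.053,0,0,0,0],[-1,-0.007,0.054,0,0,0,0],[-1,0,0,0,0,0,0]]}}

```text
time: 6.42
eef_pos: [445.4, 34.6, 29.6]
ee_rot: [-3.131, 0.245, 0.008]
ft_force: [0.5, 0.8, -0.2]
width: -0.0
grip_force: 0.0
```

```bash
python3 -c "
from h import *; block('pics/b3.png')"
```

```text
rect [  5.1 -33.2] [103.3  99. ] angles 0.677 -0.894 -2.465 n 1487
tool jig [-69.8 -41.4] [445.8  33.8  29.6] F [0.5 0.2 0.1] t 6.475
```

```bash
python3 -c "
from h import *
rows(arc(np.linspace(.93,1.57,8),(-44,-107),(9,13)))"
```

```text
[-0.006, -0.0] [-0.003, 0.052] [0.003, 0.053] [0.007, 0.053] [0.012, 0.051] [0.016, 0.05] [0.021, 0.049] [0.026, 0.046] end jig [-66.   30.9] world [461.  104.6]
```

Call:
{"name": "send_rows", "arguments": {"steps": [[-1,-0.003,0.052,0,0,0,0],[-1,0.003,0.053,0,0,0,0],[-1,0.007,0.053,0,0,0,0],[-1,0.012,0.051,0,0,0,0],[-1,0.016,0.05,0,0,0,0],[-1,0,0,0,0,0,0]]}}

```text
time: 7.22
eef_pos: [451.3, 87.0, 29.5]
ee_rot: [-3.131, 0.243, 0.012]
ft_force: [-5.4, 4.1, 1.8]
width: 0.1
grip_force: 2.4
```

```bash
python3 -c "
from h import *; block('pics/b4.png')"
```

```text
rect [ -1.5 -12.6] [105.3  98.9] angles 0.161 -1.41 -2.98 n 1318
tool jig [-72.7  12. ] [451.3  87.   29.5] F [-5.2  3.5  1.8] t 7.275
```

View pics/b4.png

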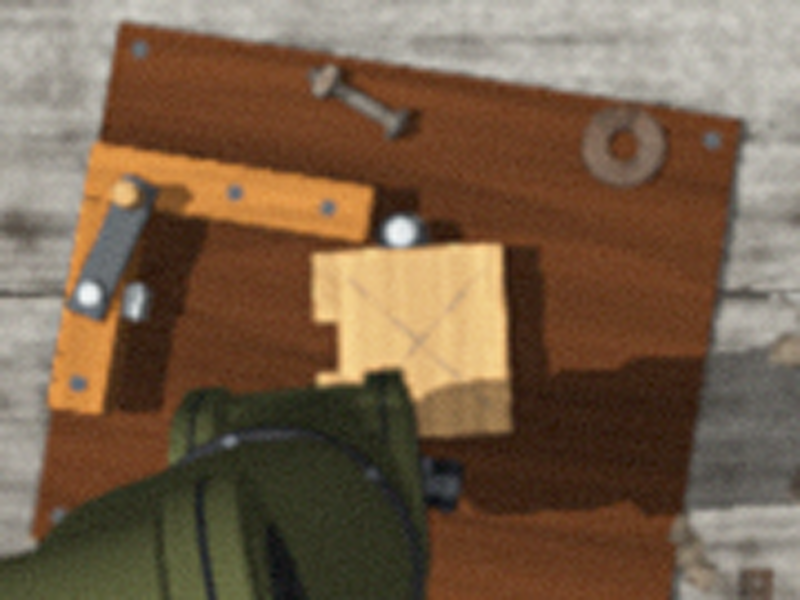

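Crop: the blank is at (415,340) with its notch facing left (325,350), and its back face rests on the post. About 0.16 rad of turn remains, so I'll finish it with a push nearer the left corner.

```bash
python3 -c "
from h import *
rows([(-80,12),(-80,27),(-70,27),(-66,27),(-63,27)])"
```

```text
[-0.036, 0.006] [0.012, 0.074] [0.049, -0.008] [0.02, -0.003] [0.015, -0.003] end jig [-63.   26.9] world [463.3 100.2]
```

Call:
{"name": "send_rows", "arguments": {"steps": [[-1,-0.036,0.006,0,0,0,0],[-1,0.012,0.074,0,0,0,0],[-1,0,0,0,0,0,0],[-1,0.049,-0.008,0,0,0,0],[-1,0.02,-0.003,0,0,0,0],[-1,0.015,-0.003,0,0,0,0],[-1,0,0,0,0,0,0]]}}

```text
time: 8.15
eef_pos: [452.1, 100.4, 29.3]
ee_rot: [3.132, -0.239, -0.046]
ft_force: [-18.7, 9.6, 12.3]
width: 0.0
grip_force: 10.4
```

```bash
python3 -c "
from h import *; block('pics/b5.png')"
```

```text
rect [  0.8 -12.2] [110.   98.8] angles 0.161 -1.409 -2.98 n 1354
tool jig [-74.1  25.3] [452.1 100.4  29.3] F [-19.4   9.1  12.9] t 8.2
```

View pics/b5.png

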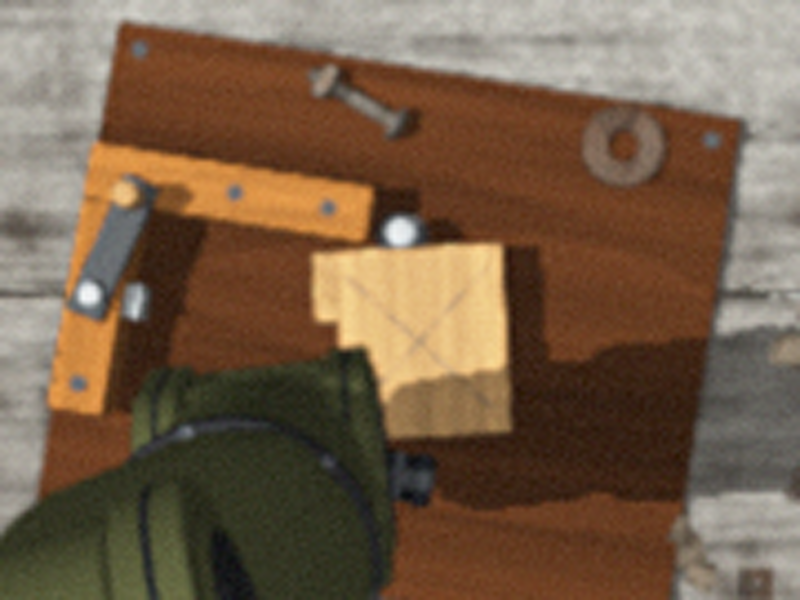

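Crop: the blank hasn't moved from (415,340). It is pinched between the pusher and the post, so that push line jams. I'll go over the top and push left on the near part of its right face instead, which turns it clockwise on the post and slides it along the fence.

```bash
python3 -c "
from h import *
rows([(-84,25)]);rows([(-84,25),(-57,-35),(-30,-98)])
rows([(-28,-98)]+[(-28,-98+8*i) for i in range(1,9)],j2w((-28,-98)))"
```

```text
[-0.049, 0.006] end jig [-84.  25.] world [442.3 101.6]
[-0.049, 0.006] [0.086, -0.317] [0.084, -0.333] end jig [-29.9 -98. ] world [476.3 -28.4]
[0.0, 0.0] [0.006, 0.04] [0.007, 0.039] [0.006, 0.04] [0.006, 0.039] [0.006, 0.04] [0.007, 0.039] [0.006, 0.04] [0.006, 0.039] end jig [-28.1 -34. ] world [488.2  34.5]
```

Call:
{"name": "send_rows", "arguments": {"steps": [[-1,-0.105,0.006,0,0,0,0],[-1,0,0,0.2,0,0,0],[-1,0,0,0.2,0,0,0],[-1,0.043,-0.16,0,0,0,0],[-1,0.043,-0.16,0,0,0,0],[-1,0.042,-0.165,0,0,0,0],[-1,0.042,-0.168,0,0,0,0],[-1,0,0,0,0,0,0]]}}

```text
time: 9.2
eef_pos: [478.8, -35.6, 109.8]
ee_rot: [3.128, -0.259, -0.004]
ft_force: [-0.2, 0.1, 0.1]
width: -0.0
grip_force: 0.0
```

```bash
python3 -c "
from h import *; block()"
```

```text
rect [ -5. -14.] [103.1  98.7] angles 0.203 -1.368 -2.938 n 1585
tool jig [ -27.3 -102.6] [478.2 -33.3 109.7] F [0.3 0.8 0.4] t 9.25
```

Call:
{"name": "send_rows", "arguments": {"steps": [[-1,0,0,-0.2,0,0,0],[-1,0,0,-0.2,0,0,0],[-1,0,0,0,0,0,0],[-1,0.006,0.04,0,0,0,0],[-1,0.006,0.04,0,0,0,0],[-1,0.006,0.04,0,0,0,0],[-1,0.006,0.04,0,0,0,0],[-1,0,0,0,0,0,0]]}}

```text
time: 10.25
eef_pos: [482.8, 1.7, 29.8]
ee_rot: [-3.131, 0.246, 0.006]
ft_force: [-0.1, -0.4, -0.5]
width: 0.3
grip_force: 0.0
```

```bash
python3 -c "
from h import *; block()"
```

```text
rect [-2.8 -3.9] [109.7  99.4] angles 0.018 -1.553 -3.124 n 1131
tool jig [-27.7 -67.4] [483.3   1.5  29.8] F [-0.6  0.5 -0.1] t 10.3
```

```bash
python3 -c "
from h import *
rows([(-27,-73),(-14,-73)]+[(-14,-73+x) for x in np.linspace(8,80,10)])"
```

```text
[-0.001, -0.028] [0.064, -0.01] [0.007, 0.039] [0.006, 0.04] [0.006, 0.039] [0.006, 0.04] [0.007, 0.039] [0.006, 0.04] [0.006, 0.039] [0.007, 0.04] [0.006, 0.039] [0.006, 0.04] end jig [-14.    7.1] world [508.5  72.9]
```

Call:
{"name": "send_rows", "arguments": {"steps": [[-1,-0.001,-0.028,0,0,0,0],[-1,0.064,-0.01,0,0,0,0],[-1,0.006,0.04,0,0,0,0],[-1,0.006,0.04,0,0,0,0],[-1,0.006,0.04,0,0,0,0],[-1,0.006,0.04,0,0,0,0],[-1,0.006,0.04,0,0,0,0],[-1,0,0,0,0,0,0]]}}

```text
time: 11.3
eef_pos: [501.0, 34.8, 29.5]
ee_rot: [-3.131, 0.245, 0.008]
ft_force: [0.0, -0.5, -0.1]
width: 0.4
grip_force: 0.0
```

```bash
python3 -c "
from h import *; block()"
```

```text
rect [-8.6 50. ] [ 61.3 100.1] angles 1.544 -0.027 -1.598 n 736
tool jig [-15.3 -31.8] [501.1  34.7  29.4] F [-0.1 -0.3 -0.2] t 11.35
```

Call:
{"name": "send_rows", "arguments": {"steps": [[-1,0.006,0.04,0,0,0,0],[-1,0.006,0.04,0,0,0,0],[-1,0.006,0.04,0,0,0,0],[-1,0.006,0.04,0,0,0,0],[-1,0.006,0.04,0,0,0,0],[-1,0,0,0,0,0,0]]}}

```text
time: 12.1
eef_pos: [507.2, 74.7, 29.6]
ee_rot: [-3.131, 0.245, 0.007]
ft_force: [0.5, 0.6, -0.3]
width: 0.0
grip_force: 0.0
```

```bash
python3 -c "
from h import *; block('pics/b6.png')"
```

```text
rect [-8.5 82.5] [78.9 99.9] angles 1.539 -0.032 -1.603 n 474
tool jig [-15.5   8.1] [507.2  74.1  29.6] F [-0.1  0.4 -0. ] t 12.15
```

View pics/b6.png

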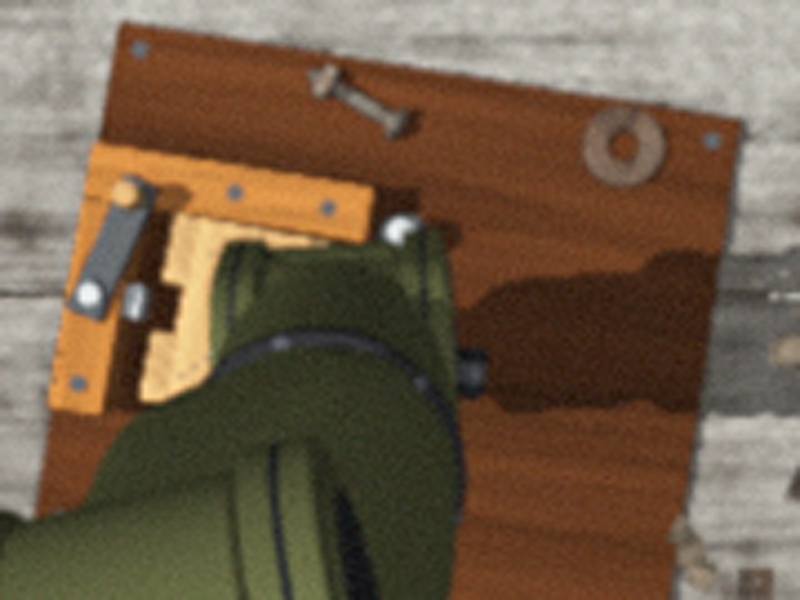

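Crop: the blank sits along the back fence and its notch (165,305) lines up with the key (137,300), about 15 mm short. I'll keep pushing until the force rises.

Call:
{"name": "send_rows", "arguments": {"steps": [[-1,0.005,0.03,0,0,0,0],[-1,0.005,0.03,0,0,0,0],[-1,0.003,0.02,0,0,0,0],[-1,0.002,0.01,0,0,0,0],[-1,0,0,0,0,0,0]]}}

```text
time: 12.78
eef_pos: [509.8, 91.1, 29.6]
ee_rot: [3.131, -0.248, -0.008]
ft_force: [-0.9, -2.2, 1.1]
width: -0.2
grip_force: 1.1
```

Call:
{"name": "send_rows", "arguments": {"steps": [[-1,0.002,0.015,0,0,0,0],[-1,0.002,0.015,0,0,0,0],[-1,0,0,0,0,0,0]]}}

```text
time: 13.15
eef_pos: [511.6, 93.1, 29.7]
ee_rot: [3.127, -0.255, -0.005]
ft_force: [0.9, -10.5, 1.1]
width: -0.1
grip_force: 4.9
```

```bash
python3 -c "
from h import *; block('pics/b7.png')"
```

```text
rect [ 33.8 109.4] [27.9 69.6] angles 0.545 -1.026 -2.597 n 113
tool jig [-14.2  27.5] [511.6  93.   29.7] F [  1.7 -10.    1.2] t 13.2
```

```bash
python3 -c "
from h import *
rows([(-14,14),(-50,14),(-90,30),(-88,62),(-88,90),(-79,90),(-74,90),(-70,90)],(511.5,98))"
```

```text
[-0.009, -0.091] [-0.178, 0.028] [-0.185, 0.11] [0.035, 0.157] [0.022, 0.138] [0.045, -0.007] [0.024, -0.004] [0.02, -0.003] end jig [-70.  90.] world [466.3 163.6]
```

Call:
{"name": "send_rows", "arguments": {"steps": [[-1,-0.009,-0.091,0,0,0,0],[-1,-0.178,0.028,0,0,0,0],[-1,-0.185,0.11,0,0,0,0],[-1,0.035,0.157,0,0,0,0],[-1,0.022,0.138,0,0,0,0],[-1,0.045,-0.007,0,0,0,0],[-1,0,0,0,0,0,0]]}}

```text
time: 14.08
eef_pos: [457.6, 163.3, 29.6]
ee_rot: [3.132, -0.25, -0.006]
ft_force: [-0.7, -0.7, -0.6]
width: -0.0
grip_force: 0.0
```

Call:
{"name": "send_rows", "arguments": {"steps": [[-1,0.024,-0.004,0,0,0,0],[-1,0.02,-0.003,0,0,0,0],[-1,0,0,0,0,0,0]]}}

```text
time: 14.45
eef_pos: [466.0, 162.0, 29.6]
ee_rot: [3.131, -0.25, -0.007]
ft_force: [-1.0, -0.4, -1.2]
width: -0.2
grip_force: 0.0
```

Call:
{"name": "send_rows", "arguments": {"steps": [[-1,0.015,-0.002,0,0,0,0],[-1,0.015,-0.002,0,0,0,0],[-1,0,0,0,0,0,0]]}}

```text
time: 14.82
eef_pos: [468.4, 161.8, 29.5]
ee_rot: [3.131, -0.247, -0.017]
ft_force: [-4.6, 0.5, 3.8]
width: 0.1
grip_force: 2.6
```

Call:
{"name": "send_rows", "arguments": {"steps": [[-1,0.015,-0.002,0,0,0,0],[-1,0,0,0,0,0,0],[-1,-0.1,0.015,0,0,0,0],[-1,0,0,0.3,0,0,0],[-1,-0.05,-0.3,0.2,0,0,0],[-1,0,-0.3,0.2,0,0,0],[-1,0,-0.3,0,0,0,0],[-1,0,-0.3,0,0,0,0]]}}

```text
time: 15.82
eef_pos: [446.6, -60.9, 159.3]
ee_rot: [3.131, -0.247, -0.004]
ft_force: [1.2, 0.4, -0.7]
width: -0.1
grip_force: 0.0
```

```bash
python3 -c "
from h import *; block('pics/b8.png')
z=np.load('top.npz');cv2.imwrite('pics/b8.png',cv2.resize(z['p'][170:270,150:250,::-1],(600,600),interpolation=cv2.INTER_CUBIC))"
```

```text
rect [-8.7 86.7] [ 94.1 100. ] angles 1.566 -0.005 -1.576 n 1622
tool jig [ -53.5 -146.1] [445.5 -72.1 159.5] F [-0.4 -6.9 -0.2] t 15.875
```

View pics/b8.png

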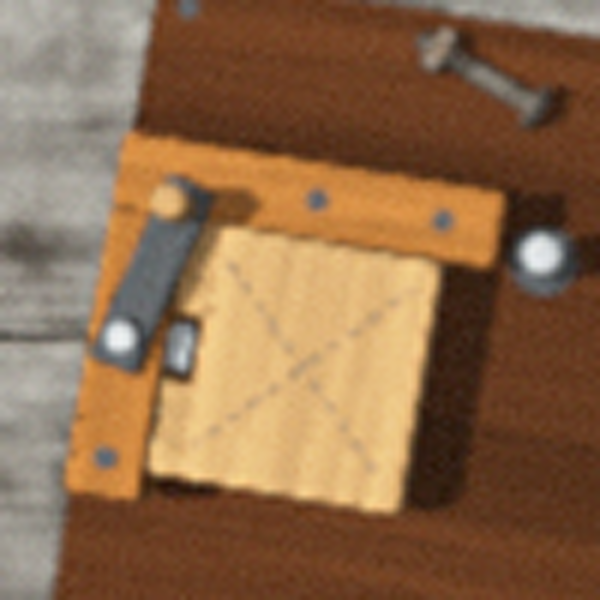

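Crop: the blank is flush with the back fence, with the key (180,348) inside the notch. The fit puts its right edge at jig y = 39.7 (home is 40) and its yaw within 0.005 of square. One more gentle push left will make sure it's seated before the latch.

Call:
{"name": "send_rows", "arguments": {"steps": [[-1,0.1,0.24,0,0,0,0],[-1,0.1,0.24,0,0,0,0],[-1,0.145,0.245,-0.055,0,0,0],[-1,0,0,-0.3,0,0,0],[-1,0,0,-0.3,0,0,0],[-1,0,0,0,0,0,0],[-1,0.009,0.06,0,0,0,0],[-1,0.005,0.03,0,0,0,0]]}}

```text
time: 16.88
eef_pos: [517.0, 92.9, 30.5]
ee_rot: [3.117, -0.263, -0.008]
ft_force: [-3.5, -31.2, -3.6]
width: -0.2
grip_force: 14.7
```

Call:
{"name": "send_rows", "arguments": {"steps": [[-1,0.004,0.025,0,0,0,0],[-1,0.002,0.015,0,0,0,0],[-1,0,0,0,0,0,0]]}}

```text
time: 17.25
eef_pos: [516.8, 92.9, 30.8]
ee_rot: [3.107, -0.273, -0.011]
ft_force: [-4.6, -35.9, -2.2]
width: -0.3
grip_force: 17.9
```

```bash
python3 -c "
from h import *
def pk(t):
    d=np.array([-np.sin(t),-np.cos(t)]); s=11*abs(d[0])+15*abs(d[1])+7
    return np.array([-8,155])+55*np.array([np.cos(t),-np.sin(t)])-d*s
cmd=(517.5,70)
wp=[(56,172)]+[pk(t) for t in np.linspace(.25,1.5,14)]
print(wp[1],wp[-1]); rows(wp,cmd)"
```

```text
[ 51.29099836 164.89387887] [ 14.87636979 101.48415247]
[0.431, 0.774] [-0.029, -0.032] [0.0, -0.026] [-0.002, -0.027] [-0.006, -0.027] [-0.008, -0.028] [-0.012, -0.027] [-0.015, -0.026] [-0.019, -0.025] [-0.021, -0.023] [-0.025, -0.021] [-0.027, -0.019] [-0.03, -0.015] [-0.031, -0.012] [-0.034, -0.008] end jig [ 14.8 101.5] world [551.9 161.6]
```

Call:
{"name": "send_rows", "arguments": {"steps": [[-1,-0.01,-0.1,0,0,0,0],[-1,0,-0.05,0,0,0,0],[-1,0,0,0.3,0,0,0],[-1,0,0,0.3,0,0,0],[-1,0,0,0.05,0,0,0],[-1,0,0,0,0,0,0]]}}

```text
time: 18.0
eef_pos: [517.9, 83.4, 159.7]
ee_rot: [-3.13, 0.246, 0.001]
ft_force: [0.0, 0.7, -0.5]
width: -0.1
grip_force: 0.0
```

Call:
{"name": "send_rows", "arguments": {"steps": [[-1,0.143,0.236,0,0,0,0],[-1,0.143,0.236,0,0,0,0],[-1,0.144,0.236,0,0,0,0],[-1,0,0,0,0,0,0],[-1,0,0,-0.2,0,0,0],[-1,0,0,-0.22,0,0,0],[-1,0,0,0,0,0,0]]}}

```text
time: 18.88
eef_pos: [598.7, 221.8, 69.5]
ee_rot: [3.127, -0.249, -0.023]
ft_force: [-1.5, 0.6, 0.9]
width: 0.0
grip_force: 0.0
```

Call:
{"name": "send_rows", "arguments": {"steps": [[-1,0,0,0.025,0,0,0],[-1,0,-0.02,0,0,0,0],[-1,0,-0.026,0,0,0,0],[-1,-0.002,-0.027,0,0,0,0],[-1,-0.006,-0.027,0,0,0,0],[-1,-0.008,-0.028,0,0,0,0],[-1,-0.012,-0.027,0,0,0,0],[-1,0,0,0,0,0,0]]}}

```text
time: 19.88
eef_pos: [596.7, 191.5, 78.5]
ee_rot: [3.13, -0.25, -0.01]
ft_force: [-0.4, 0.1, -0.3]
width: -0.0
grip_force: 0.0
```

Run:
```python
from h import *
p,d=load('side'); s=robot.get_state(); print(s['eef_pos'],w2j(s['eef_pos'][:2]),s['ft_force'])
cv2.imwrite('pics/s1.png',cv2.resize(p[130:260,180:330,::-1],(692,600),interpolation=cv2.INTER_CUBIC))
```

```text
[596.86965905 191.86986423  78.45781212] [ 54.44782591 138.46920856] [ 0.09870595  0.52103778 -0.44607218]
```

View pics/s1.png

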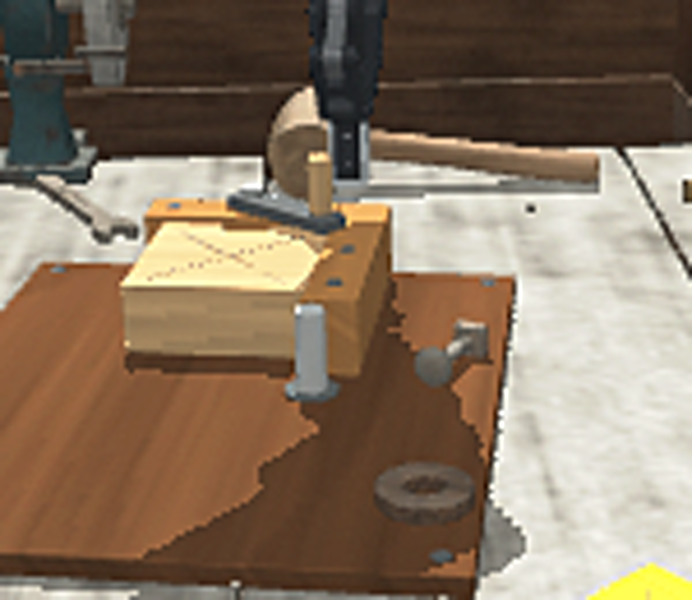

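Side crop: the blank is seated, the finger (345,150) is behind the peg (320,185), and the bar is already turning. The washer (425,490) and bolt (455,350) are undisturbed. I'll continue the arc.

```bash
python3 -c "
from h import *
def pk(t):
    d=np.array([-np.sin(t),-np.cos(t)]); s=11*abs(d[0])+15*abs(d[1])+7
    return np.array([-8,155])+55*np.array([np.cos(t),-np.sin(t)])-d*s
for t in(.5,.6,.7,.8): print(t,pk(t))
rows([pk(t) for t in np.linspace(.75,1.57,10)])"
```

```text
0.5 [ 52.46238938 150.95503102]
0.6 [ 51.84328163 145.0659114 ]
0.7 [ 50.5318978 139.1166496]
0.8 [ 48.49776105 133.20102037]
[-0.026, -0.008] [-0.015, -0.024] [-0.017, -0.024] [-0.021, -0.022] [-0.023, -0.02] [-0.026, -0.017] [-0.028, -0.015] [-0.03, -0.012] [-0.031, -0.008] [-0.032, -0.005] end jig [ 10.1 100. ] world [547.1 160.9]
```

Call:
{"name": "send_rows", "arguments": {"steps": [[-1,-0.026,-0.008,0,0,0,0],[-1,-0.015,-0.024,0,0,0,0],[-1,-0.017,-0.024,0,0,0,0],[-1,-0.021,-0.022,0,0,0,0],[-1,-0.023,-0.02,0,0,0,0],[-1,-0.026,-0.017,0,0,0,0],[-1,-0.028,-0.015,0,0,0,0],[-1,-0.03,-0.012,0,0,0,0]]}}

```text
time: 20.92
eef_pos: [559.8, 163.7, 78.6]
ee_rot: [3.131, -0.249, -0.008]
ft_force: [0.0, 0.4, 0.2]
width: 0.1
grip_force: 0.5
```

Call:
{"name": "send_rows", "arguments": {"steps": [[-1,-0.031,-0.004,0,0,0,0],[-1,-0.02,0.003,0,0,0,0],[-1,0,0,0,0,0,0]]}}

```text
time: 21.3
eef_pos: [549.4, 163.8, 78.6]
ee_rot: [3.131, -0.248, -0.009]
ft_force: [1.1, 0.7, 0.5]
width: -0.3
grip_force: 0.1
```

Not at the stop yet, so I'll keep pushing along jig -x until force appears.

Call:
{"name": "send_rows", "arguments": {"steps": [[-1,-0.025,0.004,0,0,0,0],[-1,-0.015,0.002,0,0,0,0],[-1,0,0,0,0,0,0]]}}

```text
time: 21.68
eef_pos: [549.0, 164.1, 79.2]
ee_rot: [-3.131, 0.252, -0.014]
ft_force: [12.4, -3.5, -8.4]
width: 0.2
grip_force: 6.3
```

Call:
{"name": "send_rows", "arguments": {"steps": [[-1,0.15,-0.02,0,0,0,0],[-1,0,0,0.3,0,0,0],[-1,0,0,0.25,0,0,0],[-1,0,-0.3,0,0,0,0],[-1,0,-0.3,0,0,0,0],[-1,-0.1,-0.28,0,0,0,0],[-1,-0.1,-0.28,0,0,0,0],[-1,0,-0.25,0,0,0,0]]}}

```text
time: 22.68
eef_pos: [529.4, -122.4, 188.5]
ee_rot: [-3.131, 0.25, 0.013]
ft_force: [-0.0, 0.3, 0.1]
width: -0.2
grip_force: 0.0
```

```bash
python3 -c "
from h import *; block()
z=np.load('top.npz');cv2.imwrite('pics/b9.png',cv2.resize(z['p'][165:265,150:280,::-1],(780,600),interpolation=cv2.INTER_CUBIC))"
```

```text
rect [-5.2 86.9] [ 93.9 105.9] angles 1.571 -0.0 -1.571 n 1468
tool jig [  39.1 -192.2] [ 529.6 -132.2  189. ] F [ 0.7 -6.4 -0.1] t 22.725
```

View pics/b9.png

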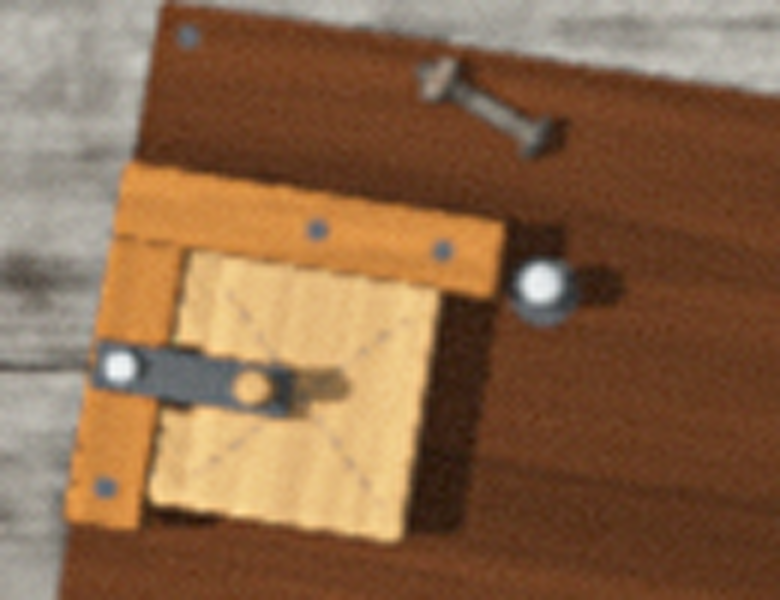

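Final crop: the blank is flush in the corner. The turn-button lies square across it from the pin (120,367) to the peg (252,387), and the bolt (485,105) is where it started.

Call:
{"name": "send_rows", "arguments": {"steps": [[-1,0,0,0,0,0,0],[-1,0,0,0,0,0,0],[-1,0,0,0,0,0,0]]}}

```text
time: 23.1
eef_pos: [532.0, -119.0, 188.4]
ee_rot: [-3.131, 0.244, 0.009]
ft_force: [0.7, 0.2, 0.6]
width: -0.1
grip_force: 0.0
```

```bash
python3 -c "
from h import *; print(order.finish_job())"
```

```text
the job is handed in; nothing more can be done
None
```

Job handed in after about 23 s: the blank is turned and flush with both fences with the key in its notch, the turn-button is at its stop square across it, and the pictures show the washer and bolt undisturbed (I haven't seen the verdict).

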